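# Fit the keyed drive pulley to the tilted irrigation pump

## Task

Fit the grey drive pulley onto the pump's slanting shaft, hexagon end outwards: turn it on the shaft until its keyway drops over the key, push it fully home against the shoulder, and let go of it. Leave the tin, the pipe coupler and the carton where they are.

Things in the scene. Friction and masses are not known exactly. Their poses are not given: they have to be found in the camera images.
- pulley: Loose grey V-belt pulley, 0.34 to 0.61 kg: grooved disc 100 mm across, 20 mm thick, with a bare-metal hexagonal boss on top (60 mm high in all). It starts standing on the table on its disc. Origin: centre of the disc's underside; z up the bore, out of the boss; x points along the keyway, which starts within 1 rad of world +x. Bore 28 mm, right through.
- boss (a point): Centre of the pulley's hexagonal boss, on its axis 42 mm above the underside; axes as the pulley's. Boss 48 mm across flats, 40 mm high (20 to 60 mm above the underside); flats face 0, 60, 120, 180, 240 and 300 degrees from x.
- keyway (a point): Point on the disc's top, 37 mm from the axis on the keyway's side, marked by an orange dab. The keyway is a slot 11 mm wide, open to the bore, reaching 20 mm from the axis, along the pulley's whole 60 mm.
- pump_head: Blue pump, fixed, its shaft slanting up. Origin: on the shaft's axis at the shoulder, a bright ring 44 mm across, 150 mm above the table, against which the pulley comes home; z out along the shaft, 25 degrees from vertical, leaning towards the robot give or take 0.35 rad of heading; x square to it, facing up and away; y level. All blue parts lie behind the shoulder, within 107 mm of the axis.
- shaft_end (a point): End of the steel shaft, on its axis 62 mm out from the shoulder; axes as pump_head's. The shaft is 25 mm thick; its last 9 mm taper to 13 mm. The outer 28 mm are plain and round, so a pulley at any angle slides on until it stops on the key's end. A stiff brake (2 N m) holds the shaft from turning.
- key_end (a point): Point on the shaft's axis 34 mm out from the shoulder, level with the outer end of the brass key; axes as pump_head's. Key: 8 mm wide, reaching 17 mm from the axis, from the shoulder to here. It points anywhere within 0.65 rad either side of pump_head's x (turned about z); that angle is not measured. With the keyway over it the pulley slides on 34 mm more.
- pump: The pump's fixed stand: base plate 200 x 190 mm, 12 mm thick, with two yellow cheeks 112 mm high 80 mm to either side. Origin: centre of the plate's underside; z up; x away from the side to which the shaft leans. The shoulder lies 40 mm towards -x and 150 mm up from it.
- grease_tin: bystander: white tin with red lid, 76 mm across, 85 mm high, standing; origin at the centre of its underside. Never to be moved 40 mm or knocked over.
- coupler: bystander: black pipe coupler with two blue-ribbed nuts, 72 mm across, 102 mm high, standing on end; origin at the centre of its underside. Same care.
- carton: bystander: small cardboard carton, 70 x 90 x 60 mm high; origin at the centre of its underside. Same care.

How it is judged:
By the outcome, as a careful person would: the job done as asked, in the order asked, and still so for the second after the job is handed in, with the robot touching nothing.
It also fails if it takes over 54 s, if anything falls off the work surface, if the arm or the gripper's body presses on something with over 40 N, if the wrist force passes 120 N, or if a joint passes its speed limit or range.

## Robot

A 6-joint arm with a two-finger parallel gripper is mounted at the origin on the work surface. World frame = base frame: x ahead of the robot, y to its left, z up, the work surface at z = 0. Lengths are in m, angles in rad, forces in N, time in s.
With the tool pointing down it reaches from about 0.35 to 0.975 m from the base axis. Payload 4.9 kg.
Tool frame: the origin (TCP) lies on the centre line of the jaws, within the pads' length; the fingertips stand 22 mm ahead of it and the grasp point (between the pads) lies 3 mm ahead of it (manip.tcp_to_tips is the distance from the TCP to the fingertips, in m); z points along the fingers, x is the direction in which the jaws open and shut, and the axes are right-handed (so a half turn about z gives the same grasp; the last joint's range is limited). The gripper opens to 85 mm and grips with 20 to 120 N. Pads are 22 mm wide; open, the fingers measure 114 mm over their backs; the gripper's body (76 mm by 85 mm) begins 54 mm behind the grasp point. The pads swing forward as they close: fully open they stand 13 mm farther back than shut.
Start: joints at [1.032, 0.053, 1.613, -0, 1.476, -0.119], TCP at [0.255, 0.571, 0.253] pointing down, gripper open.
Joint ranges: [-3.01, 3.01], [-1.01, 2.22], [0.06, 2.58], [-1.02, 4.17], [0.09, 2.62], [-3.14, 3.14]. Speed limits (rad/s): [2.57, 2.57, 3.14, 3.14, 3.14, 3.14].

## Interface

Orientations are given as a unit quaternion [w, x, y, z].
In Python, from plant import manip gives the robot as it stands.
- The arm moves only by the shell command python3 -m pendant 'ROWS'. ROWS is a JSON object of lists of equal length, an entry for each row: "linear": the shift along the tool's x, y, z in cm, a list of three; "rotation": the turn, a rotation vector about the tool's x, y, z in degrees, a list of three; "grip": the closure, from 0 (fully open) to 1 (shut). A call has exactly 10 rows; each row is the pose to reach, as a shift and turn from the pose commanded when the call began, along the tool's axes at that moment; what a row does not reach only later rows make up. A row lasts 1/12 s, in which the tool goes at most 41.7 mm and 7.16 degrees, less where a joint would pass 70% of its speed; a pose out of reach is approached as far as the arm can. A call with a gripper value outside its range is refused whole. The fingers move at their own pace and stop on an object; the grip force is fixed at half the most. Time passes only in rows, so rows that repeat a pose let the fingers close, or fill a call up. It gives the time, the measured TCP pose, the force and the opening at its end, in the units of the state.
- manip.state(): the state, without advancing time (a new reading comes with each control period).
- manip.grab_frame(name): name is "scene" or "side" or "wrist"; returns the picture (420x560x3 uint8, red, green, blue); there is no depth.
- manip.calibration(name): a dict with "fx", "fy", "cx", "cy" (pixels), "cam_to_world" (4x4, takes a point from camera to world coordinates). Camera axes: x right, y up, looking along -z (the intrinsics and any distortion apply to the point x, -y, -z); pixel columns grow to the right and rows downward; lengths in m; the calibration is good to about 2 mm. A picture is of the moment at which its call begins: read the wrist's pose just before it. calibration takes no time and is no camera call; for the wrist camera it gives the pose at the moment of the call.
- manip.job_done(): hands the job in, once; it reports no verdict.
The state is a dict: "time": time; "joint_pos": joint angles; "joint_vel": joint speeds; "joint_efforts": joint torques, N m; "tool_pos": TCP position; "tool_rot": TCP orientation; "contact_force": force on the tool from outside, world axes, zero at the start; "ft_torque": the same for the moment, N m; "gripper_width": opening from 0.0 (shut) to 1.0 (fully open).
Only numpy, scipy, OpenCV 4.12 (cv2) and the standard library are available. Lean on these libraries where they do the work, as an engineer would, in place of code of your own. Each camera call takes 0.05 s, during which the arm holds its last target. There are 200 camera calls.

## Working session

There is one attempt and no reset: what is moved stays moved. The work goes in short steps, Python scripts to look and compute and a shell command to move; the robot and the scene stay as the last step left them, time stands still between calls to the robot, and variables do not carry over. Pictures are saved under pics/ and viewed, about 8 in all and at most 12, crops included, and the job is handed in when it is done.

```bash
ls; mkdir -p pics; cat > h.py <<'E'
import numpy as np,cv2
from plant import manip
from scipy.spatial.transform import Rotation as R
def snap(n,f):
    im=manip.grab_frame(n); cv2.imwrite(f'pics/{f}.png',im[:,:,::-1]); return im
def ray(c,u,v):
    T=np.array(c['cam_to_world']); d=np.array([(u-c['cx'])/c['fx'],-(v-c['cy'])/c['fy'],-1.])
    return T[:3,3],T[:3,:3]@d/np.linalg.norm(d)
def plane(c,u,v,z):
    o,d=ray(c,u,v); return o+d*(z-o[2])/d[2]
def proj(c,p):
    T=np.array(c['cam_to_world']); q=T[:3,:3].T@(np.array(p)-T[:3,3]); return np.array([c['cx']+c['fx']*q[0]/-q[2],c['cy']-c['fy']*q[1]/-q[2]])
def tri(a,b):
    A=np.zeros((3,3));s=np.zeros(3)
    for o,d in (a,b):
        P=np.eye(3)-np.outer(d,d);A+=P;s+=P@o
    return np.linalg.solve(A,s)
def tool():
    s=manip.state();q=s['tool_rot'];return np.array(s['tool_pos']),R.from_quat([q[1],q[2],q[3],q[0]]).as_matrix(),s
E
python3 - <<'E'
from h import *
import json
a=snap('scene','s0');b=snap('side','d0')
cv2.imwrite('pics/both0.png',np.vstack([a,b])[:,:,::-1])
for n in('scene','side'):print({k:(np.round(v,3).tolist()) for k,v in manip.calibration(n).items()})
print(manip.state())
E
```

```text
pics
{'fx': 422.055, 'fy': 422.055, 'cx': 279.968, 'cy': 207.701, 'cam_to_world': [[-0.618, -0.687, 0.382, 0.952], [0.786, -0.537, 0.306, 0.274], [-0.005, 0.489, 0.872, 0.92], [0.0, 0.0, 0.0, 1.0]]}
{'fx': 510.69, 'fy': 510.69, 'cx': 284.701, 'cy': 205.246, 'cam_to_world': [[-0.998, 0.047, -0.029, 0.58], [-0.053, -0.71, 0.702, 0.749], [0.012, 0.702, 0.712, 0.904], [0.0, 0.0, 0.0, 1.0]]}
{'time': 0.1, 'joint_pos': array([ 1.03201572e+00,  5.33169813e-02,  1.61412553e+00, -1.29238303e-05,
        1.47601510e+00, -1.18975884e-01]), 'joint_vel': array([ 1.08549019e-03, -5.52710090e-05, -2.68320677e-03, -5.06527156e-04,
       -2.20950696e-03, -1.20602940e-03]), 'joint_efforts': array([-1.41254850e-04, -3.94907427e+01, -3.71361959e+01, -1.46210514e-04,
        3.93778275e-03,  2.17197208e-05]), 'tool_pos': array([0.25446212, 0.57029094, 0.25218833]), 'tool_rot': array([ 4.16833829e-04,  8.38921865e-01,  5.44251077e-01, -8.34146542e-04]), 'contact_force': array([-0.62426685,  0.15375128,  1.36577587]), 'ft_torque': array([-0.02863663, -0.01228291,  0.02107009]), 'gripper_width': 0.9931374861650802}
```

View pics/s0.png

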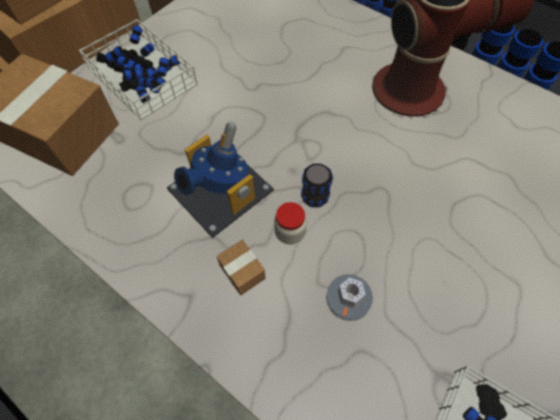

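View pics/d0.png

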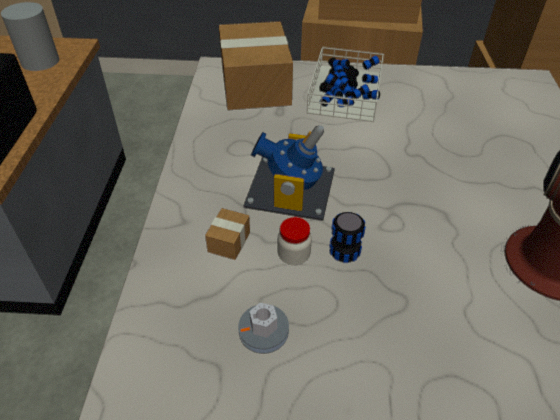

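Scene: pulley disc at about (350,297) with the dab at (346,311), and the shaft tip at (230,126). Side: pulley (264,328), dab (246,329), shaft tip (318,130). Next I'll zoom in for exact pixels.

```bash
python3 - <<'E'
from h import *
a=cv2.imread('pics/s0.png');b=cv2.imread('pics/d0.png')
ca=cv2.resize(a[110:245,160:280],None,fx=4,fy=4,interpolation=cv2.INTER_CUBIC)
cb=cv2.resize(b[115:225,240:345],None,fx=4,fy=4,interpolation=cv2.INTER_CUBIC)
h=np.zeros((540,900,3),np.uint8);h[:540,:480]=ca[:540];h[:440,480:]=cb[:440]
cv2.imwrite('pics/z0.png',cv2.resize(h,(800,480)))
for n,im,(x0,y0,x1,y1) in(('scene',a,(310,260,390,330)),('side',b,(225,290,300,360))):
    c=manip.calibration(n);s=im[y0:y1,x0:x1]
    hsv=cv2.cvtColor(s,cv2.COLOR_BGR2HSV)
    o=(hsv[:,:,0]<18)&(hsv[:,:,1]>110)&(hsv[:,:,2]>110)
    v,u=np.nonzero(o);dab=plane(c,u.mean()+x0,v.mean()+y0,.02)
    g=((hsv[:,:,0]>90)&(hsv[:,:,0]<130)&(hsv[:,:,1]>35)).astype(np.uint8)
    cs,_=cv2.findContours(g,cv2.RETR_EXTERNAL,cv2.CHAIN_APPROX_NONE);k=max(cs,key=cv2.contourArea)
    (cu,cv_),ax,an=cv2.fitEllipse(cv2.convexHull(k));
    ctr=plane(c,cu+x0,cv_+y0,.011);print(n,o.sum(),dab,'ctr',ctr,ax,'yaw',np.degrees(np.arctan2(*(dab-ctr)[1::-1])))
E
```

```text
Traceback (most recent call last):
cv2.error: OpenCV(4.12.0) /io/opencv/modules/imgproc/src/shapedescr.cpp:361: error: (-201:Incorrect size of input array) There should be at least 5 points to fit the ellipse in function 'fitEllipseNoDirect'
```

View pics/z0.png

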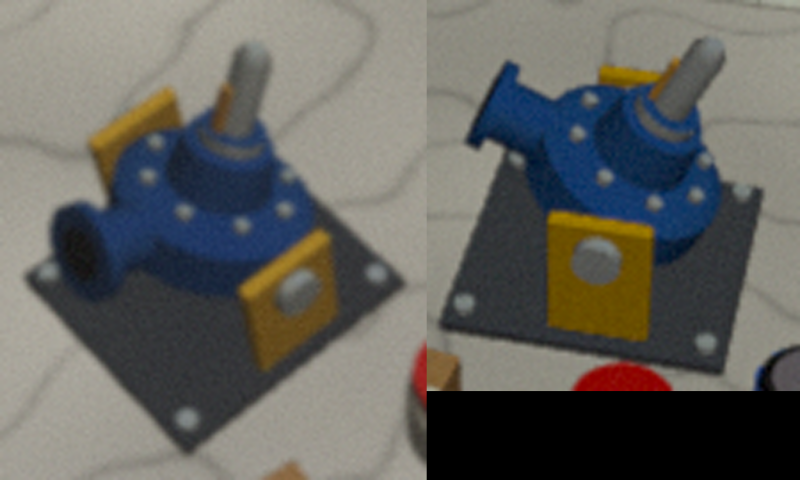

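The plate corners, shaft tip and brass key are all clear: key left of the shaft, at zoom (222,105) in scene and (668,75) in side.

```bash
python3 - <<'E'
from h import *
a=cv2.imread('pics/s0.png');b=cv2.imread('pics/d0.png')
cs_=manip.calibration('scene');cd=manip.calibration('side')
S=lambda x,y:(160+x/3.556,110+y/3.556)
D=lambda x,y:(240+(x-426.7)/3.556,115+y/3.556)
for n,P in(('sc',[plane(cs_,*S(*p),.012) for p in((25,278),(190,455),(405,285))]),('si',[plane(cd,*D(*p),.012) for p in((440,328),(722,375),(763,188))])):
    P=np.array(P);print(n,P.round(4).tolist(),'mid diag',(P[0]+P[2])/2,'edges',[(np.linalg.norm(e).round(4),np.degrees(np.arctan2(e[1],e[0])).round(1)) for e in np.diff(P,axis=0)])
for nm,p,q in(('tip',(255,47),(709,44)),('keyend',(224,87),(673,62)),('shoulder',(240,148),(668,122))):
    print(nm,tri(ray(cs_,*S(*p)),ray(cd,*D(*q))).round(4))
for n,im,c,(x0,y0,x1,y1) in(('scene',a,cs_,(315,265,385,330)),('side',b,cd,(228,295,300,360))):
    s=im[y0:y1,x0:x1]
    hsv=cv2.cvtColor(s,cv2.COLOR_BGR2HSV);
    o=(hsv[:,:,0]<16)&(hsv[:,:,1]>90)
    v,u=np.nonzero(o);dab=plane(c,u.mean()+x0,v.mean()+y0,.02)
    g=(s[:,:,2].astype(int)-s[:,:,0]<0).astype(np.uint8)
    g=cv2.morphologyEx(cv2.medianBlur(g,5),cv2.MORPH_OPEN,np.ones((3,3)))
    k=max(cv2.findContours(g,cv2.RETR_EXTERNAL,cv2.CHAIN_APPROX_NONE)[0],key=cv2.contourArea)
    (cu,cv_),ax,an=cv2.fitEllipse(cv2.convexHull(k))
    ctr=plane(c,cu+x0,cv_+y0,.011);print(n,s[5,5],o.sum(),dab,(cu+x0,cv_+y0),'ctr',ctr,ax,'yaw',np.degrees(np.arctan2(*(dab-ctr)[1::-1])))
t=plane(cs_,349,297,.06);print(t,[plane(cs_,x,y,.042) for x,y in((291,223),(316,185))],plane(cs_,241,265,.06))
p,M,_=tool();print(p,M.round(3).tolist())
cw=manip.calibration('wrist');T=np.array(cw['cam_to_world']);print(M.T@(T[:3,3]-p),(M.T@T[:3,:3]).round(3).tolist(),cw['fx'],cw['cx'],cw['cy'])
E
```

```text
sc [[0.6859, -0.3053, 0.012], [0.7161, -0.1181, 0.012], [0.5236, -0.0881, 0.012]] mid diag [ 0.60474006 -0.19667215  0.012     ] edges [(np.float64(0.1896), np.float64(80.8)), (np.float64(0.1948), np.float64(171.1))]
si [[0.7148, -0.1169, 0.012], [0.5213, -0.0853, 0.012], [0.4909, -0.2779, 0.012]] mid diag [ 0.60287282 -0.19738479  0.012     ] edges [(np.float64(0.196), np.float64(170.7)), (np.float64(0.195), np.float64(-99.0))]
tip [ 0.5419 -0.186   0.2113]
keyend [ 0.5641 -0.1952  0.1885]
shoulder [ 0.5674 -0.1859  0.143 ]
scene [142 149 152] 31 [0.67156421 0.22525344 0.02      ] (349.2446060180664, 296.7732810974121) ctr [0.63668913 0.21473972 0.011     ] (43.96827697753906, 46.761741638183594) yaw 16.776377505995598
side [128 142 143] 32 [0.67473357 0.22342292 0.02      ] (263.3221740722656, 328.1175651550293) ctr [0.63950912 0.21359248 0.011     ] (49.44488525390625, 50.59580993652344) yaw 15.593359589424319
[0.65439706 0.2177805  0.06      ] [array([0.58361113, 0.01161183, 0.042     ]), array([ 0.46241503, -0.00379445,  0.042     ])] [ 0.73944077 -0.00623392  0.06      ]
[0.25446212 0.57029094 0.25218833] [[0.408, 0.913, -0.001], [0.913, -0.408, -0.002], [-0.002, -0.0, -1.0]]
[-0.00046233 -0.07569964 -0.12153903] [[1.0, -0.001, -0.002], [-0.001, -0.955, -0.296], [-0.001, 0.296, -0.955]] 301.5115100616242 277.18654638738036 210.32445022231101
```

Pulley is at about (0.637, 0.214) with yaw 16°. The shoulder is at (0.5645, -0.191, 0.150), heading -9°, with the key about -15° from pump x. Moving to above the pulley.

```bash
python3 -m pendant '{"linear":[[-16.9,49.5,5],[-16.9,49.5,5],[-16.9,49.5,5],[-16.9,49.5,5],[-16.9,49.5,5],[-16.9,49.5,5],[-16.9,49.5,5],[-16.9,49.5,5],[-16.9,49.5,5],[-16.9,49.5,5]],"rotation":[[0,0,-10],[0,0,-10],[0,0,-10],[0,0,-10],[0,0,-10],[0,0,-10],[0,0,-10],[0,0,-10],[0,0,-10],[0,0,-10]],"grip":[0,0,0,0,0,0,0,0,0,0]}'
python3 - <<'E'
from h import *
p,M,s=tool();print(p,np.degrees(np.arctan2(M[1,0],M[0,0])))
print('d tool cm',(M.T@(np.array([.637,.214,.2])-p)*100).round(2),M.round(3).tolist())
E
```

```text
time: 0.93
tool_pos: [0.5582, 0.2878, 0.2131]
tool_rot: [-0.0, 0.788, 0.615, -0.0]
contact_force: [-0.2, 1.5, 0.4]
gripper_width: 1.001
[0.55820354 0.28777348 0.21311748] 75.93960860172228
d tool cm [-5.24  9.44  1.31] [[0.243, 0.97, -0.001], [0.97, -0.243, -0.0], [-0.0, -0.001, -1.0]]
```

```bash
python3 -m pendant '{"linear":[[-2.5,4.5,0.7],[-5,9,1.3],[-5,9,1.3],[-5,9,1.3],[-5,9,1.3],[-5,9,1.3],[-5,9,1.3],[-5,9,1.3],[-5,9,1.3],[-5,9,1.3]],"rotation":[[0,0,0],[0,0,0],[0,0,0],[0,0,0],[0,0,0],[0,0,0],[0,0,0],[0,0,0],[0,0,0],[0,0,0]],"grip":[0,0,0,0,0,0,0,0,0,0]}'
python3 - <<'E'
from h import *
p,M,s=tool();c=manip.calibration('wrist');im=snap('wrist','w1');print(p)
for q in([.6374,.2141,.06],[.673,.2243,.02]):print(proj(c,q))
E
```

```text
time: 1.77
tool_pos: [0.632, 0.22, 0.2012]
tool_rot: [0.0, 0.788, 0.616, 0.0]
contact_force: [0.0, 0.1, -0.6]
gripper_width: 0.998
[0.63199282 0.22002651 0.20118147]
[272.24436286 211.39003117]
[290.14445865 228.78066442]
```

View pics/w1.png

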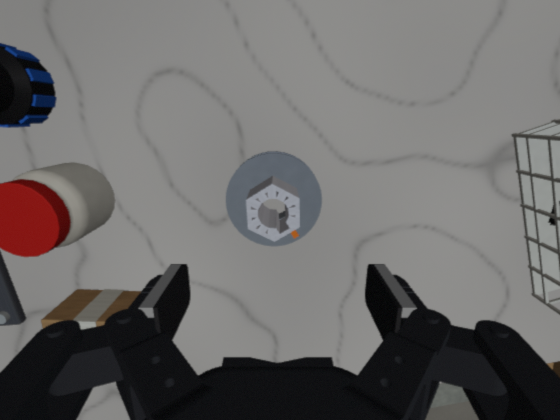

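Boss top is at (273,212) against a predicted (272,211), flats square to the jaws, dab at (294,234). So the estimate holds; descend and grip.

```bash
python3 -m pendant '{"linear":[[-0.4,0.6,3],[-0.4,0.6,6],[-0.4,0.6,9],[-0.4,0.6,12],[-0.4,0.6,14],[-0.4,0.6,15.3],[-0.4,0.6,15.3],[-0.4,0.6,15.3],[-0.4,0.6,15.3],[-0.4,0.6,15.3]],"rotation":[[0,0,0],[0,0,0],[0,0,0],[0,0,0],[0,0,0],[0,0,0],[0,0,0],[0,0,0],[0,0,0],[0,0,0]],"grip":[0,0,0,0,0,0,0,0,1,1]}'
python3 -c "
from plant import manip;print(manip.tcp_to_tips)"
python3 -m pendant '{"linear":[[0,0,0],[0,0,0],[0,0,0],[0,0,0],[0,0,0],[0,0,0],[0,0,0],[0,0,0],[0,0,0],[0,0,0]],"rotation":[[0,0,0],[0,0,0],[0,0,0],[0,0,0],[0,0,0],[0,0,0],[0,0,0],[0,0,0],[0,0,0],[0,0,0]],"grip":[1,1,1,1,1,1,1,1,1,1]}'
```

```text
time: 2.65
tool_pos: [0.639, 0.2143, 0.0505]
tool_rot: [0.001, 0.788, 0.615, 0.002]
contact_force: [-0.4, 0.2, -0.2]
gripper_width: 0.744
0.022
time: 3.48
tool_pos: [0.639, 0.2143, 0.0504]
tool_rot: [0.001, 0.788, 0.615, 0.002]
contact_force: [0.3, 0.8, 6.0]
gripper_width: 0.551
```

Gripped: the opening is about 47 mm. Lifting, and working out the approach pose.

```bash
python3 -m pendant '{"linear":[[0,0,-4],[0,0,-8],[0,0,-12],[0,0,-16],[0,0,-20],[0,0,-24],[0,0,-26],[0,0,-26],[0,0,-26],[0,0,-26]],"rotation":[[0,0,0],[0,0,0],[0,0,0],[0,0,0],[0,0,0],[0,0,0],[0,0,0],[0,0,0],[0,0,0],[0,0,0]],"grip":[1,1,1,1,1,1,1,1,1,1]}'
cat >> h.py <<'E'
yaw=np.radians(-9.1);SH=np.array([.5645,-.1908,.150])
def pump(yaw=yaw):
    s,c=np.sin(np.radians(25)),np.cos(np.radians(25));h=np.array([np.cos(yaw),np.sin(yaw),0]);u=np.array([0,0,1.])
    Z=c*u-s*h;X=c*h+s*u;return np.stack([X,np.cross(Z,X),Z],1)
def target(phi,out,off=.0504,P=None,sh=SH,kw=60):
    P=pump() if P is None else P;a,k=np.radians(phi),np.radians(kw)
    K=P@[np.cos(a),np.sin(a),0];z=-P[:,2]  # keyway dir = cos k x + sin k y
    L=np.cross(z,K);x=np.cos(k)*K-np.sin(k)*L
    return sh+P[:,2]*(out+off),np.stack([x,np.cross(z,x),z],1)
def delta(t):
    p,M,s=tool();print('lin cm',(M.T@(t[0]-p)*100).round(2),'rot deg',np.degrees(R.from_matrix(M.T@t[1]).as_rotvec()).round(2))
E
python3 - <<'E'
from h import *
print(tool()[0],target(-15,.092)); delta(target(-15,.092))
E
```

```text
time: 4.32
tool_pos: [0.636, 0.2136, 0.3039]
tool_rot: [-0.001, 0.788, 0.615, -0.003]
contact_force: [-0.1, 0.9, -4.6]
gripper_width: 0.552
[0.63599603 0.21358118 0.30387354] (array([ 0.50507661, -0.18128191,  0.27905823]), array([[ 0.74462508,  0.5209558 ,  0.41729911],
       [ 0.59685039, -0.79956361, -0.06684049],
       [ 0.29883624,  0.29883624, -0.90630779]]))
lin cm [-41.48  -3.1    2.6 ] rot deg [-23.36  11.01  39.41]
```

```bash
python3 -m pendant '{"linear":[[-3,0,0],[-7,-0.5,0.3],[-11,-1,0.5],[-15,-1.3,0.8],[-19,-1.6,1],[-23,-2,1.5],[-27,-2.3,1.8],[-31,-2.5,2],[-35,-2.8,2.3],[-38.5,-3,2.5]],"rotation":[[-2,1,4],[-5,2.3,8],[-7.5,3.5,12.5],[-10,4.5,16.5],[-12.5,5.5,21],[-15,7,25],[-17.5,8,29.5],[-20,9.5,34],[-22,10.5,37.5],[-23.4,11,39.4]],"grip":[1,1,1,1,1,1,1,1,1,1]}'
python3 - <<'E'
from h import *
delta(target(-15,.092))
E
```

```text
time: 5.15
tool_pos: [0.5115, -0.1532, 0.2771]
tool_rot: [0.097, 0.929, 0.299, 0.193]
contact_force: [0.5, -0.4, -2.6]
gripper_width: 0.555
lin cm [-2.08  1.98 -0.27] rot deg [-0.12 -0.06 -0.25]
```

```bash
python3 -m pendant '{"linear":[[-1,1,-0.2],[-2.1,2,-0.3],[-2.1,2,-0.3],[-2.1,2,-0.3],[-2.1,2,-0.3],[-2.1,2,-0.3],[-2.1,2,-0.3],[-2.1,2,-0.3],[-2.1,2,-0.3],[-2.1,2,-0.3]],"rotation":[[0,0,0],[0,0,0],[0,0,0],[0,0,0],[0,0,0],[0,0,0],[0,0,0],[0,0,0],[0,0,0],[0,0,0]],"grip":[1,1,1,1,1,1,1,1,1,1]}'
python3 - <<'E'
from h import *
delta(target(-15,.092))
a=snap('scene','s2');b=snap('side','d2')
P=pump()
for n in('scene','side'):
    c=manip.calibration(n);print([proj(c,SH+P[:,2]*k).round(1).tolist() for k in(0,.034,.062,.092)], 'dab',proj(c,tool()[0]+tool()[1]@[.037*.5,.037*.866,.0304]).round(1))
z=np.hstack([cv2.resize(i[y-70:y+70,x-60:x+60],(400,467),interpolation=cv2.INTER_CUBIC) for i,x,y in((a,225,140),(b,310,140))])
cv2.imwrite('pics/z2.png',z[:,:,::-1])
E
```

```text
time: 5.98
tool_pos: [0.5084, -0.1802, 0.2853]
tool_rot: [0.099, 0.928, 0.301, 0.196]
contact_force: [-0.3, -1.4, -3.6]
gripper_width: 0.554
lin cm [-0.5  -0.28  0.43] rot deg [ 0.17 -0.31  0.01]
[[226.4, 146.7], [229.8, 134.7], [232.7, 124.3], [236.0, 112.7]] dab [221.4 104.1]
[[308.5, 146.5], [315.3, 136.9], [321.1, 128.6], [327.5, 119.5]] dab [317.1 100.7]
```

View pics/z2.png

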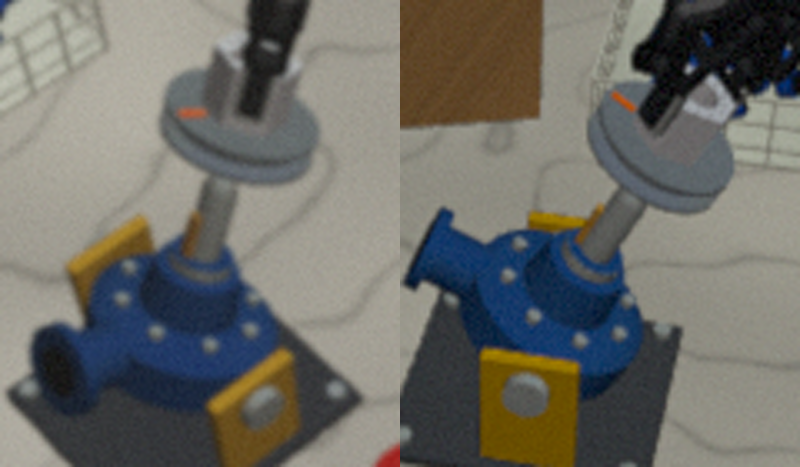

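Scene crop: disc held just beyond the shaft tip, with the dab on the key's side (188,112). In the side crop the shaft looks 1–2 px off prediction, so I'll measure its edges in the first pictures.

```bash
python3 - <<'E'
from h import *
P=pump();ims={'scene':cv2.imread('pics/s0.png'),'side':cv2.imread('pics/d0.png')}
rows=[]
for n,im in ims.items():
    c=manip.calibration(n);g=im.astype(np.float32)
    a,b=proj(c,SH+P[:,2]*.034),proj(c,SH+P[:,2]*.052);d=(b-a)/np.linalg.norm(b-a);q=np.array([-d[1],d[0]])
    t=np.arange(-16,16.1,.5);acc=0
    for s in np.linspace(.040,.050,6):
        m=proj(c,SH+P[:,2]*s);pt=(m+t[:,None]*q).astype(np.float32)
        acc=acc+cv2.remap(g,pt[None,:,0].copy(),pt[None,:,1].copy(),cv2.INTER_LINEAR)[0]/6
    print(n,q.round(2),'\n',np.c_[t,acc].round(0).astype(int)[8:-8:1,1:].mean(1).round().astype(int).tolist())
    o=np.array(manip.calibration(n)['cam_to_world'])[:3,3];print(np.linalg.norm(o-SH)/c['fx']*1000,'mm/px', 'start t',t[8])
E
```

```text
scene [0.96 0.27] 
 [155, 156, 156, 156, 156, 155, 152, 147, 140, 128, 113, 97, 85, 77, 77, 78, 81, 84, 87, 90, 91, 92, 94, 95, 96, 97, 95, 93, 92, 93, 97, 104, 114, 126, 137, 145, 149, 152, 152, 153, 153, 153, 153, 153, 151, 151, 152, 152, 151]
2.319591111862221 mm/px start t -12.0
side [0.82 0.58] 
 [137, 138, 138, 139, 138, 138, 137, 137, 135, 128, 113, 95, 81, 77, 80, 84, 88, 90, 91, 92, 91, 92, 92, 91, 90, 90, 88, 85, 82, 78, 78, 86, 104, 123, 135, 141, 142, 142, 141, 141, 141, 141, 140, 140, 141, 142, 142, 142, 142]
2.360093392082244 mm/px start t -12.0
```

```bash
sed -i 's/SH=np.array(.*/SH=np.array([.5667,-.1932,.1512])/; s/return sh+P\[:,2\]\*(out+off)/return sh+P[:,2]*(out+off)+.0019*np.cross(z,x)/' h.py; python3 - <<'E'
from h import *
delta(target(-11,.072));delta(target(-11,.042))
E
```

```text
lin cm [-0.42  0.24  2.43] rot deg [ 0.19 -0.3  -4.02]
lin cm [-0.44  0.23  5.43] rot deg [ 0.19 -0.3  -4.02]
```

```bash
python3 -m pendant '{"linear":[[-0.2,0.1,0.5],[-0.4,0.25,1],[-0.4,0.25,1.5],[-0.4,0.25,2],[-0.4,0.25,2.3],[-0.4,0.25,2.6],[-0.4,0.25,2.9],[-0.4,0.25,3.2],[-0.4,0.25,3.5],[-0.4,0.25,3.5]],"rotation":[[0,0,-2],[0,0,-4],[0,0,-4],[0,0,-4],[0,0,-4],[0,0,-4],[0,0,-4],[0,0,-4],[0,0,-4],[0,0,-4]],"grip":[1,1,1,1,1,1,1,1,1,1]}'
python3 - <<'E'
from h import *
p,M,s=tool();print('F tool',(M.T@s['contact_force']).round(1),'T',(M.T@s['ft_torque']).round(2))
delta(target(-11,.042))
E
```

```text
time: 6.92
tool_pos: [0.5213, -0.1872, 0.2523]
tool_rot: [0.105, 0.917, 0.333, 0.192]
contact_force: [-0.6, -0.6, -3.6]
gripper_width: 0.554
F tool [-1.9 -1.   3.1] T [ 0.42 -0.33  0.03]
lin cm [0.01 0.01 1.86] rot deg [ 0.14 -0.26 -0.04]
```

```bash
python3 -m pendant '{"linear":[[0,0,0.2],[0,0,0.4],[0,0,0.6],[0,0,0.8],[0,0,1],[0,0,1.2],[0,0,1.4],[0,0,1.6],[0,0,1.8],[0,0,1.8]],"rotation":[[0,0,0],[0,0,0],[0,0,0],[0,0,0],[0,0,0],[0,0,0],[0,0,0],[0,0,0],[0,0,0],[0,0,0]],"grip":[1,1,1,1,1,1,1,1,1,1]}'
python3 - <<'E'
from h import *
p,M,s=tool();print('F tool',(M.T@s['contact_force']).round(1),'T',(M.T@s['ft_torque']).round(2))
delta(target(-11,.034))
E
```

```text
time: 7.75
tool_pos: [0.5278, -0.1891, 0.2356]
tool_rot: [0.106, 0.917, 0.333, 0.19]
contact_force: [-4.1, -2.4, -3.8]
gripper_width: 0.552
F tool [-5.5 -1.8  1.9] T [ 0.56 -1.18 -0.02]
lin cm [0.13 0.03 0.86] rot deg [ 0.11 -0.09 -0.01]
```

Sliding on; a sideways force of -5.5 N along tool x says ease 1.5 mm that way. Push on towards the key.

```bash
python3 -m pendant '{"linear":[[-0.15,0,0.1],[-0.15,0,0.3],[-0.15,0,0.5],[-0.15,0,0.7],[-0.15,0,0.9],[-0.15,0,1.1],[-0.15,0,1.3],[-0.15,0,1.3],[-0.15,0,1.3],[-0.15,0,1.3]],"rotation":[[0,0,0],[0,0,0],[0,0,0],[0,0,0],[0,0,0],[0,0,0],[0,0,0],[0,0,0],[0,0,0],[0,0,0]],"grip":[1,1,1,1,1,1,1,1,1,1]}'
python3 - <<'E'
from h import *
p,M,s=tool();print('F tool',(M.T@s['contact_force']).round(1),'T',(M.T@s['ft_torque']).round(2))
delta(target(-11,.034))
E
```

```text
time: 8.58
tool_pos: [0.5331, -0.1902, 0.2236]
tool_rot: [0.105, 0.917, 0.333, 0.192]
contact_force: [-2.9, -0.2, -6.6]
gripper_width: 0.547
F tool [-4.  -3.7  4.8] T [ 0.62 -0.94  0.01]
lin cm [ 0.18  0.03 -0.45] rot deg [ 0.13 -0.24 -0.04]
```

```bash
python3 -m pendant '{"linear":[[-0.05,0,0.1],[-0.1,0,0.2],[-0.1,0,0.3],[-0.1,0,0.4],[-0.1,0,0.5],[-0.1,0,0.6],[-0.1,0,0.7],[-0.1,0,0.8],[-0.1,0,0.8],[-0.1,0,0.8]],"rotation":[[0,0,0],[0,0,0],[0,0,0],[0,0,0],[0,0,0],[0,0,0],[0,0,0],[0,0,0],[0,0,0],[0,0,0]],"grip":[1,1,1,1,1,1,1,1,1,1]}'
python3 - <<'E'
from h import *
p,M,s=tool();print('F tool',(M.T@s['contact_force']).round(1),'T',(M.T@s['ft_torque']).round(2))
delta(target(-11,.034))
a=snap('scene','s3');b=snap('side','d3')
z=np.hstack([cv2.resize(i[y-70:y+70,x-60:x+60],(400,467),interpolation=cv2.INTER_CUBIC) for i,x,y in((a,225,140),(b,310,140))])
cv2.imwrite('pics/z3.png',z[:,:,::-1])
E
```

```text
time: 9.42
tool_pos: [0.536, -0.1912, 0.217]
tool_rot: [0.105, 0.917, 0.333, 0.192]
contact_force: [-5.6, 1.0, -4.3]
gripper_width: 0.553
F tool [-4.5 -5.3  1.4] T [ 1.02 -0.82  0.03]
lin cm [ 0.22  0.   -1.18] rot deg [ 0.15 -0.3  -0.04]
```

View pics/z3.png

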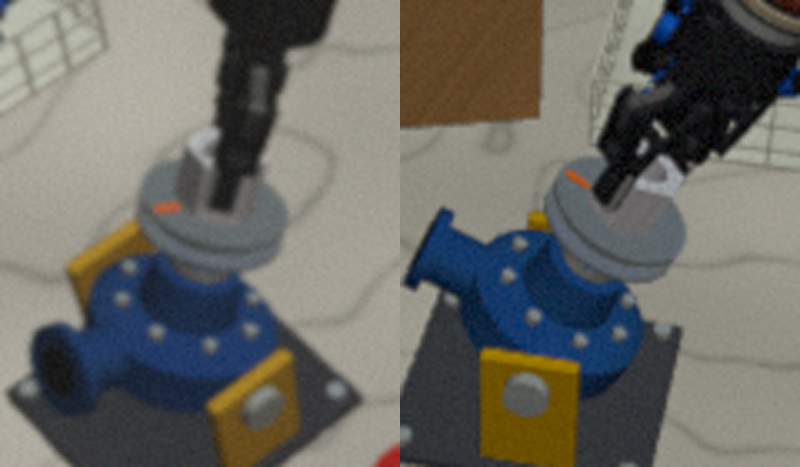

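The disc is about 20 mm from the shoulder ring, so the keyway is already over the key, with forces small. Continue home.

```bash
python3 -m pendant '{"linear":[[-0.05,-0.1,0.2],[-0.05,-0.1,0.4],[-0.05,-0.1,0.6],[-0.05,-0.1,0.8],[-0.05,-0.1,1],[-0.05,-0.1,1.2],[-0.05,-0.1,1.4],[-0.05,-0.1,1.6],[-0.05,-0.1,1.7],[-0.05,-0.1,1.7]],"rotation":[[0,0,0],[0,0,0],[0,0,0],[0,0,0],[0,0,0],[0,0,0],[0,0,0],[0,0,0],[0,0,0],[0,0,0]],"grip":[1,1,1,1,1,1,1,1,1,1]}'
python3 - <<'E'
from h import *
p,M,s=tool();print('F tool',(M.T@s['contact_force']).round(1),'T',(M.T@s['ft_torque']).round(2))
delta(target(-11,0))
E
```

```text
time: 10.35
tool_pos: [0.5426, -0.1923, 0.2011]
tool_rot: [0.106, 0.917, 0.333, 0.192]
contact_force: [-0.2, -0.1, -3.4]
gripper_width: 0.55
F tool [-1.1 -1.2  3. ] T [ 0.46 -0.35 -0.02]
lin cm [0.26 0.04 0.5 ] rot deg [ 0.22 -0.3  -0.04]
```

```bash
python3 -m pendant '{"linear":[[0,0,0.1],[0,0,0.2],[0,0,0.3],[0,0,0.35],[0,0,0.4],[0,0,0.45],[0,0,0.5],[0,0,0.55],[0,0,0.6],[0,0,0.6]],"rotation":[[0,0,0],[0,0,0],[0,0,0],[0,0,0],[0,0,0],[0,0,0],[0,0,0],[0,0,0],[0,0,0],[0,0,0]],"grip":[1,1,1,1,1,1,1,1,1,1]}'
python3 - <<'E'
from h import *
p,M,s=tool();print('F tool',(M.T@s['contact_force']).round(1),'T',(M.T@s['ft_torque']).round(2))
delta(target(-11,0))
E
```

```text
time: 11.18
tool_pos: [0.5447, -0.1926, 0.1964]
tool_rot: [0.106, 0.917, 0.333, 0.192]
contact_force: [-6.3, 2.3, 0.3]
gripper_width: 0.555
F tool [-2.8 -5.2 -3. ] T [ 0.93 -0.7   0.01]
lin cm [ 0.27  0.05 -0.02] rot deg [ 0.17 -0.26 -0.02]
```

```bash
python3 -m pendant '{"linear":[[0,-0.05,0.05],[0,-0.05,0.1],[0,-0.05,0.15],[0,-0.05,0.2],[0,-0.05,0.25],[0,-0.05,0.3],[0,-0.05,0.3],[0,-0.05,0.3],[0,-0.05,0.3],[0,-0.05,0.3]],"rotation":[[0,0,0],[0,0,0],[0,0,0],[0,0,0],[0,0,0],[0,0,0],[0,0,0],[0,0,0],[0,0,0],[0,0,0]],"grip":[1,1,1,1,1,1,1,1,1,1]}'
python3 - <<'E'
from h import *
p,M,s=tool();print('F tool',(M.T@s['contact_force']).round(1),'T',(M.T@s['ft_torque']).round(2))
delta(target(-11,0))
E
```

```text
time: 12.02
tool_pos: [0.5449, -0.1926, 0.1963]
tool_rot: [0.106, 0.917, 0.334, 0.191]
contact_force: [-26.3, 7.2, 17.9]
gripper_width: 0.553
F tool [ -8.8 -14.7 -27.7] T [ 2.33 -1.77  0.17]
lin cm [ 0.25  0.04 -0.04] rot deg [ 0.1  -0.16  0.07]
```

Hard stop: -28 N axially with no travel, and the computed standoff is about 0, so it's home. Ease off, open, and back out along the axis.

```bash
python3 -m pendant '{"linear":[[0,0.05,-0.15],[0,0.05,-0.2],[0,0.05,-0.2],[0,0.05,-0.2],[0,0.05,-0.2],[0,0.05,-0.2],[0,0.05,-0.2],[0,0.05,-0.2],[0,0.05,-0.2],[0,0.05,-0.2]],"rotation":[[0,0,0],[0,0,0],[0,0,0],[0,0,0],[0,0,0],[0,0,0],[0,0,0],[0,0,0],[0,0,0],[0,0,0]],"grip":[1,1,0.6,0.4,0.2,0,0,0,0,0]}'
python3 -m pendant '{"linear":[[0,0,-0.5],[0,0,-1],[0,0,-2],[0,0,-4],[0,0,-6],[0,0,-8],[0,0,-10],[0,0,-12],[0,0,-12],[0,0,-12]],"rotation":[[0,0,0],[0,0,0],[0,0,0],[0,0,0],[0,0,0],[0,0,0],[0,0,0],[0,0,0],[0,0,0],[0,0,0]],"grip":[0,0,0,0,0,0,0,0,0,0]}'
python3 - <<'E'
from h import *
a=snap('scene','s4');b=snap('side','d4');w=snap('wrist','w4')
P=pump()
for n in('scene','side'):
    c=manip.calibration(n);K=P@[np.cos(-.19),np.sin(-.19),0]
    print(n,'pred dab if home',proj(c,SH+P[:,2]*.02+.037*K).round(1),'boss top',proj(c,SH+P[:,2]*.06).round(1))
    im=a if n=='scene' else b
    hsv=cv2.cvtColor(im[100:190,180:350],cv2.COLOR_RGB2HSV);v,u=np.nonzero((hsv[:,:,0]<11)&(hsv[:,:,1]>140)&(hsv[:,:,2]>120));print(len(u),u.mean()+180,v.mean()+100)
z=np.hstack([cv2.resize(i[y-60:y+60,x-60:x+60],(400,400),interpolation=cv2.INTER_CUBIC) for i,x,y in((a,225,150),(b,310,150))])
cv2.imwrite('pics/z4.png',z[:,:,::-1])
E
```

```text
time: 12.85
tool_pos: [0.5454, -0.1927, 0.195]
tool_rot: [0.106, 0.917, 0.333, 0.192]
contact_force: [-0.0, -0.1, -0.1]
gripper_width: 1.001
time: 13.68
tool_pos: [0.4948, -0.1851, 0.3057]
tool_rot: [0.108, 0.917, 0.333, 0.193]
contact_force: [-0.2, -0.1, -1.0]
gripper_width: 0.998
scene pred dab if home [212.4 141.3] boss top [231.  124.8]
11 213.72727272727272 139.54545454545456
side pred dab if home [298.4 130.7] boss top [319.7 128.1]
3 300.0 130.66666666666666
```

View pics/z4.png

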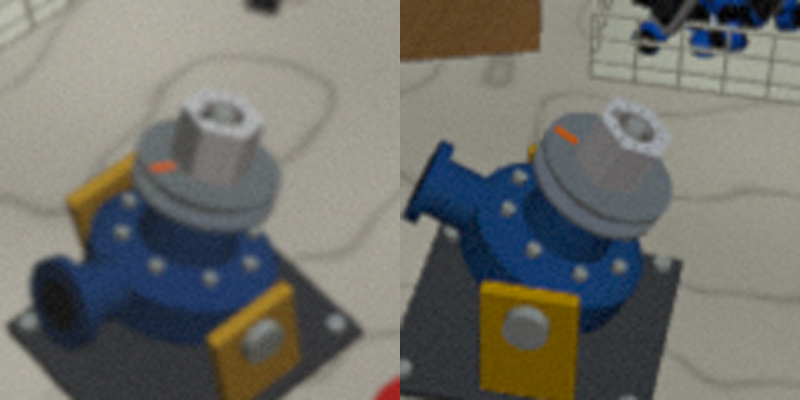

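View pics/w4.png

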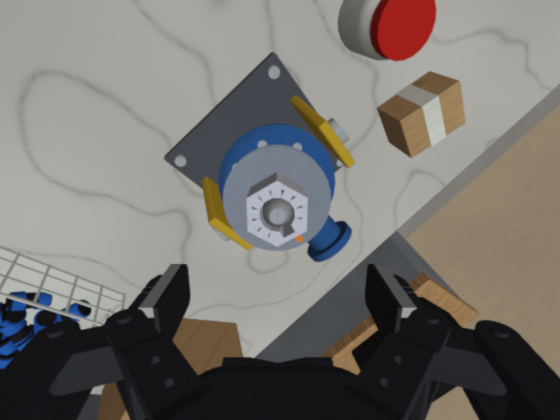

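It looks seated with the shaft tip flush in the boss. The tool height at the stop (0.1963) matches 0.150 + 0.0504·cos25° + 0.0006, so it should be home. A looser dab mask, triangulated, gives an independent check.

```bash
python3 - <<'E'
from h import *
P=pump()
for s in('3','4'):
    r=[]
    for n,f in(('scene','s'),('side','d')):
        im=cv2.imread(f'pics/{f}{s}.png').astype(int);c=manip.calibration(n)
        pr=proj(c,SH+P[:,2]*(.02+(.022 if s=='3' else 0))+.037*(P@[.98,-.19,0]));x,y=pr.astype(int)
        k=im[y-9:y+10,x-9:x+10];w=np.clip(k[:,:,2]-k[:,:,0]-35,0,None)
        v,u=np.mgrid[y-9:y+10,x-9:x+10];q=((u*w).sum()/w.sum(),(v*w).sum()/w.sum());print(n,s,pr.round(1),np.round(q,1),(w>0).sum());r.append(ray(c,*q))
    p=tri(*r);print('dab in pump frame mm',(P.T@(p-SH)*1000).round(1))
E
```

```text
scene 3 [214.5 133.2] [211.3 134.7] 50
side 3 [302.7 124.2] [302.6 123.1] 19
dab in pump frame mm [ 36.7 -15.2  35.5]
scene 4 [212.4 141.3] [209.6 139.5] 47
side 4 [298.4 130.7] [297.3 131. ] 30
dab in pump frame mm [ 36.3 -15.2  15.1]
```

```bash
python3 -c "
from plant import manip;print(manip.state()['time'],manip.job_done())"
```

```text
the job is handed in; nothing more can be done
13.8333 None
```

The pulley is on the pump shaft, hexagon end outwards and keyed. By my measurements it is fully home. I released it, backed the gripper 12 cm clear and handed the job in at 13.8 s. No verdict was reported.

- **Fit:** I turned the keyway to the key's angle as estimated from the pictures. It slid over the key at the first push, so no turning search was needed.
- **Home:** It came to a hard stop at about 28 N with no further travel. The tool height there, 0.1963 m, is what a pulley against the shoulder should give, to about 1 mm.
- **After release:** The pictures show the shaft end in the boss's bore and the disc close down on the pump; the shoulder ring is hidden behind it. The tin and carton look undisturbed in the last wrist view. The coupler is outside that view, so I did not check it again.
- **A check that disagreed:** The position of the orange dab, taken from two cameras, put the disc's top about 5 mm too low. It also gave 20 mm for the last stretch of travel, where the tool measured about 22.5 mm. I put this down to pixel noise and the yellow cheek in the colour mask, and relied on the contact and height evidence.

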